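# Tall thumb cap out of the airing cabinet with tongs

### The job

Swing the little airing cabinet's door open by its handle, at least square to the front, then pick up the tongs and use them to take the tall thumb cap out through the doorway; it is freshly cleaned, so the robot itself must not touch it and it must not fall on the desk. Finish while still holding it up: the cap squeezed between the tips of the tongs, lifted clear in front of the cabinet and higher than a hand's breadth (10 cm) above the desk, door left open and the low cap and everything else left where it stands.

Things in the scene. Friction and masses are not known exactly. Their poses are not given: they have to be found in the camera images.
- door (a joint): Door hinge angle, rad: 0 shut, grows as the door swings towards the robot, 1.57 square to the front, stop at 2.0. Upright hinge at the left (+y) end of the cabinet's front. The door (260 mm wide, 12 mm thick, 46 to 169 mm above the desk) has a glass pane and stays where it is left (friction under 0.5 N at the handle).
- door_handle (a point): Point on the axis of the door's upright round steel bar handle, 10 mm in diameter, gripped from above. The bar spans 91 to 163 mm above the desk, this point is at 140; 220 mm from the hinge along the door, 40 mm out from its face; stubs join the bar's ends to the door. Turns with the door: x axis from the bar towards the door, y along the door to the hinge.
- door_hinge (a point): Point on the door's upright hinge axis, 140 mm above the desk, level with the handle point. Turns with the door.
- cabinet: Fixed white cabinet, 180 mm deep (x), 260 wide (y), 170 high. Origin under its centre; x from front (door, robot side, x = -90 mm) to back. Base 45 mm high, its flat top is the deck, no lip; side walls 8 mm. Roof, back: thin wires 35 mm apart: seen through, reached only by the doorway (244 wide, 45 to 162 mm high). Caps stand about 45 mm behind the front, 45 left and 45 right of the middle (give or take 5).
- cap_tall: The tall black thumb cap: upright rubber cylinder 26 mm in diameter, 28 mm high, about 20 g, on the cabinet's deck (45 mm above the desk), in the left or the right place. Origin: centre of its underside.
- cap_tall_center (a point): Centre of the tall thumb cap, half-way up, 14 mm above the deck at the start.
- cap_low_center (a point): Centre of the low black thumb cap (26 mm in diameter, 10 mm high), a bystander in the other place on the deck.
- tongs: Kitchen tongs, 285 mm long, about 140 g, lying on edge so that the arms open and close level: this is the left arm with the hinge barrel (22 mm in diameter, 110 mm behind the origin). Origin on the underside below the middle of the grip; x axis from hinge to tips; z up.
- tongs_grip (a point): Mid-way between the tongs' two rubber grip panels, 15 mm above the underside: hold here, a finger outside each panel. Panels 70 mm long, 30 high, 51 over the outside at rest. Sprung open: 6 N to start, 10 N on the cap. Squeezed to 45 mm they are safely held with tips still 52 apart; near 34 the tips meet a 26 mm thing; 29 is the end. x axis towards the tips, z up.
- tongs_tip (a point): Mid-way between the tongs' rubber tip pads, 140 mm ahead of the grip point, same height. Pads 118 to 162 mm ahead of the grip, 22 mm high, 64 apart at rest, 75 over the outside.
- tongs_arm: The tongs' right arm (seen from the hinge), hinged on the left one; origin at the hinge, 110 mm behind the grip.
- paperweight: Frosted glass paperweight cube, 50 mm, bystander. Origin under its centre.
- shell: Navy console carrying shell, 260 x 120 x 44 mm high, bystander left. Origin under its centre.
- mug: White mug, 78 mm in diameter, 90 high, bystander at the right. Origin under its centre.
- buds: White earbud case, 48 x 62 x 24 mm high, bystander in front of the cabinet. Origin under its centre.

How it is judged:
By the outcome, as a careful person would: the job done as asked, in the order asked, and still so for the second after the job is handed in, while the arm keeps its last pose, push and grip.
It also fails if it takes over 72 s, if anything falls off the work surface, if the arm or the gripper's body presses on something with over 40 N, if the wrist force passes 120 N, or if a joint passes its speed limit or range.

### The arm

A 6-joint arm with a two-finger parallel gripper is mounted at the origin on the work surface. World frame = base frame: x ahead of the robot, y to its left, z up, the work surface at z = 0. Lengths are in m, angles in rad, forces in N, time in s.
With the tool pointing down it reaches from about 0.35 to 0.775 m from the base axis. Payload 7.3 kg.
Tool frame: the origin (TCP) lies midway between the tips of the shut fingers; the grasp point (between the pads) lies 19 mm behind it; x points along the fingers, z is the direction in which the jaws open and shut, and the axes are right-handed (so a half turn about x gives the same grasp; the last joint's range is limited). The gripper opens to 92 mm and grips with 3 to 60 N. Pads are 19 mm wide; open, the fingers measure 130 mm over their backs; the gripper's body (75 mm by 190 mm) begins 47 mm behind the grasp point.
Start: joints at [-1.282, 0.342, 1.524, -0, 1.275, -0.146], TCP at [0.221, -0.476, 0.227] pointing down, gripper open.
Joint ranges: [-2.53, 2.53], [-0.77, 2.02], [0.04, 2.7], [-1, 4.14], [0.28, 2.66], [-3.11, 3.11]. Speed limits (rad/s): [2.57, 2.57, 3.14, 3.14, 3.14, 3.14].

### API

Orientations are given as [roll, pitch, yaw] about the fixed x, y, z axes, in that order (R = Rz(yaw) Ry(pitch) Rx(roll)).
In Python, from cell import observe, cams, robot gives the robot as it stands.
- The arm moves only by the tool jog_arm, never from a script. Its argument "plan" is one flat list of numbers, 7 for each row, row after row: the turn, a rotation vector about the tool's x, y, z in degrees, then the shift along the tool's x, y, z in cm, then the opening, from -1 (shut) to 1 (fully open). In form: [ax, ay, az, x, y, z, jaw, ax, ay, az, x, y, z, jaw, ...]. A call has 1 to 10 rows; each row is the pose to reach, as a shift and turn from the pose commanded when the call began, along the tool's axes at that moment; what a row does not reach only later rows make up. A row lasts 1/10 s, in which the tool goes at most 50 mm and 8.59 degrees, less where a joint would pass 70% of its speed; a pose out of reach is approached as far as the arm can. A call with a gripper value outside its range is refused whole. The fingers move at their own pace and stop on an object; "newtons" is the grip in N (left out, the last holds). Time passes only in rows, so rows that repeat a pose let the fingers close. It gives the time, the measured TCP pose, the force and the opening at its end, in the units of the state.
- observe(): the state, without advancing time (a new reading comes with each control period).
- cams.read_camera(name): name is "side" or "top" or "wrist"; returns a dict with "image" (384x512x3 uint8, red, green, blue), "fov_y" (degrees; the focal length in pixels is half the picture's height over the tangent of half this angle, whatever the lens; pixels are square), "cx", "cy" (the principal point, pixels), "k1" (the pictures are not rectified: a ray, as slopes to the right and down, at radius r is drawn at 1 + k1 r^2 times it, then the intrinsics apply), "T" (4x4, takes a point from camera to world coordinates). Camera axes: x right, y down, z forward; pixel columns grow to the right and rows downward; lengths in m; the calibration is good to about 2 mm. A picture is of the moment at which its call begins. There is no depth.
- robot.hand_in(): hands the job in, once; it reports no verdict.
The state is a dict: "time": time; "qpos": joint angles; "qvel": joint speeds; "joint_efforts": joint torques, N m; "tool_pos": TCP position; "tool_rot": TCP orientation; "contact_force": force on the tool from outside, world axes, zero at the start; "torque": the same for the moment, N m; "opening": finger opening in m.
Only numpy, scipy, OpenCV 4.12 (cv2) and the standard library are available. Lean on these libraries where they do the work, as an engineer would, in place of code of your own. Each camera call takes 0.05 s, during which the arm holds its last target.

## Working session

There is one attempt and no reset: what is moved stays moved. The work goes in short steps, Python scripts to look and compute and a tool call to move; the robot and the scene stay as the last step left them, time stands still between calls to the robot, and variables do not carry over. Pictures are saved under pics/ and viewed, and the job is handed in when it is done.

Besides the shell and the picture viewer there is one more tool, called after ">>>" as name(argument=value, ...), one argument or row to a line, values as JSON. jog_arm: Moves the arm, as the interface text tells. Its arguments: {"type":"object","properties":{"plan":{"type":"array"},"newtons":{"type":"number"}},"required":["plan"]}

```bash
ls; mkdir -p pics
python3 - <<'E'
from cell import observe,cams
import cv2,numpy as np
print(observe())
for n in ["side","top","wrist"]:
    c=cams.read_camera(n); cv2.imwrite(f"pics/{n}0.png",c["image"][:,:,::-1])
    print(n,c["fov_y"],c["cx"],c["cy"],c["k1"]);print(np.round(c["T"],4).tolist())
    np.save(f"{n}0.npy",c,allow_pickle=True)
E
```

```text
pics
{'time': 0.0, 'qpos': array([-1.28200460e+00,  3.42744108e-01,  1.52498658e+00, -3.54577123e-06,
        1.27540887e+00, -1.45953045e-01]), 'qvel': array([ 0.00064669,  0.00105582,  0.00103864,  0.00056002,  0.00154637,
       -0.00077055]), 'joint_efforts': array([ 7.91215480e-04, -4.31245673e+01, -2.44217294e+01,  7.18318066e-02,
        5.59844601e-02, -1.25482152e-04]), 'tool_pos': array([ 0.22104633, -0.47575965,  0.22604449]), 'tool_rot': array([2.99783147, 1.56924942, 1.86178095]), 'contact_force': array([-0.7746168 ,  0.70722574, -0.37764602]), 'torque': array([-0.00803506,  0.06913826,  0.03723949]), 'opening': 0.09170819395426408}
side 42.07938744946093 260.68564381448647 186.6574887425138 -0.0007837610957194456
[[0.9462, -0.2365, 0.2208, 0.1388], [-0.3234, -0.6685, 0.6697, -1.1095], [-0.0108, -0.7051, -0.7091, 1.3154], [0.0, 0.0, 0.0, 1.0]]
top 57.09670930553524 253.81920417099548 195.90191047489395 -0.008796145614259517
[[0.0108, -0.9932, 0.1158, 0.4165], [-0.9999, -0.0102, 0.0054, 0.013], [-0.0042, -0.1158, -0.9933, 1.1086], [0.0, 0.0, 0.0, 1.0]]
wrist 61.70823703972044 254.42481990097366 188.77397137334958 -0.006996048542040911
[[0.421, -0.8737, -0.2437, 0.2867], [-0.9071, -0.4058, -0.1119, -0.4455], [-0.0011, 0.2681, -0.9634, 0.385], [0.0, 0.0, 0.0, 1.0]]
```

View pics/top0.png

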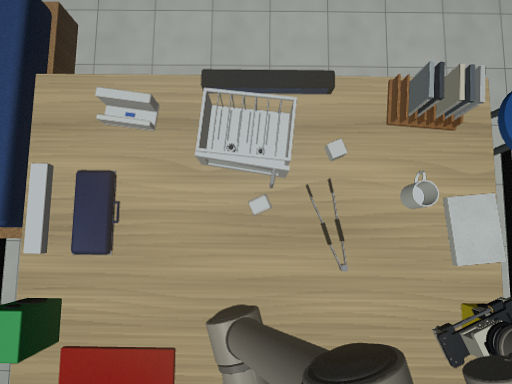

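View pics/side0.png

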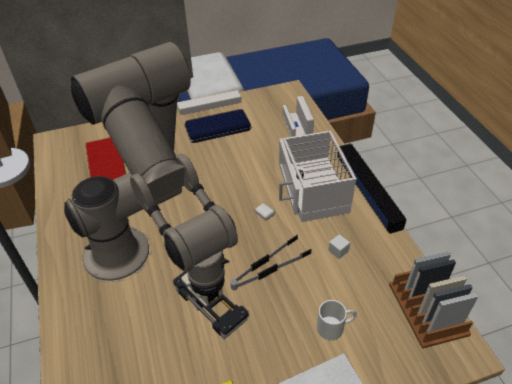

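View pics/wrist0.png

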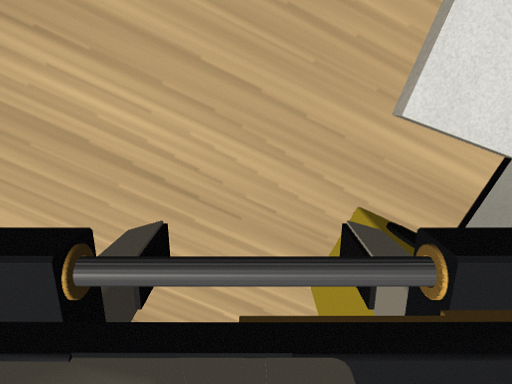

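```bash
cat > h.py <<'E'
import numpy as np,cv2
def load(f): return np.load(f,allow_pickle=True).item()
def ray(c,u,v):
    H=c["image"].shape[0]; f=H/2/np.tan(np.radians(c["fov_y"])/2)
    x=(u-c["cx"])/f;y=(v-c["cy"])/f
    a,b=x,y
    for _ in range(20):
        s=1+c["k1"]*(a*a+b*b); a,b=x/s,y/s
    d=c["T"][:3,:3]@np.array([a,b,1.]); return c["T"][:3,3],d
def onz(c,u,v,z):
    o,d=ray(c,u,v); return o+d*(z-o[2])/d[2]
def proj(c,p):
    T=c["T"];q=T[:3,:3].T@(np.asarray(p)-T[:3,3]);a,b=q[0]/q[2],q[1]/q[2]
    s=1+c["k1"]*(a*a+b*b);f=c["image"].shape[0]/2/np.tan(np.radians(c["fov_y"])/2)
    return np.array([c["cx"]+f*a*s,c["cy"]+f*b*s])
def tri(c1,p1,c2,p2):
    o1,d1=ray(c1,*p1);o2,d2=ray(c2,*p2)
    A=np.stack([d1,-d2],1);t=np.linalg.lstsq(A,o2-o1,rcond=None)[0]
    a=o1+d1*t[0];b=o2+d2*t[1];return (a+b)/2,np.linalg.norm(a-b)
def crop(c,u0,v0,u1,v1,s,fn):
    im=c["image"][v0:v1,u0:u1,::-1];cv2.imwrite(fn,cv2.resize(im,None,fx=s,fy=s,interpolation=cv2.INTER_CUBIC))
E
python3 - <<'E'
from h import *
t=load("top0.npy");s=load("side0.npy")
crop(t,190,80,310,200,5,"pics/t_cab.png")
crop(t,290,170,360,280,5,"pics/t_tongs.png")
crop(s,265,120,365,230,5,"pics/s_cab.png")
crop(s,225,230,325,295,7,"pics/s_tongs.png")
E
```

```text
(no output)
```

View pics/t_cab.png

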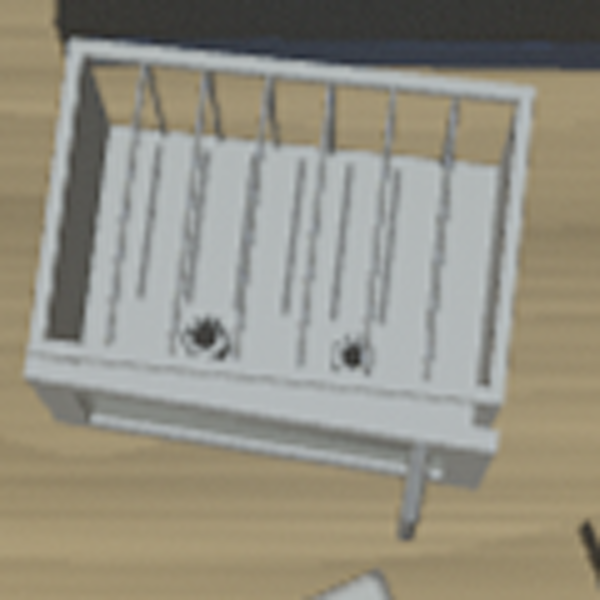

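View pics/t_tongs.png

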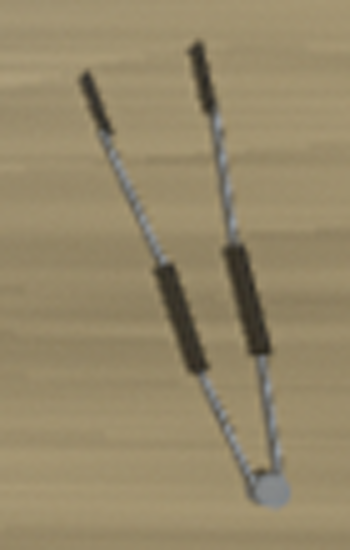

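View pics/s_cab.png

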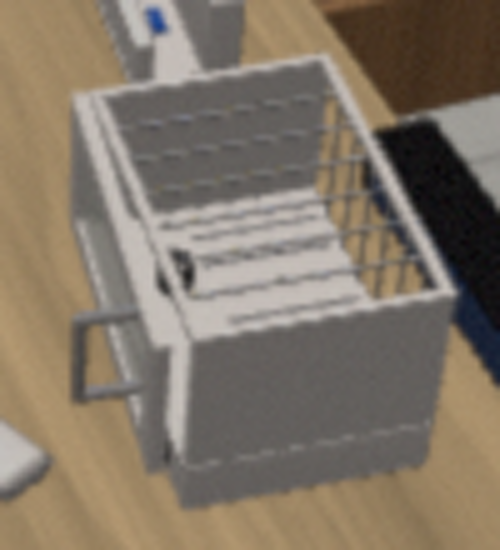

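View pics/s_tongs.png

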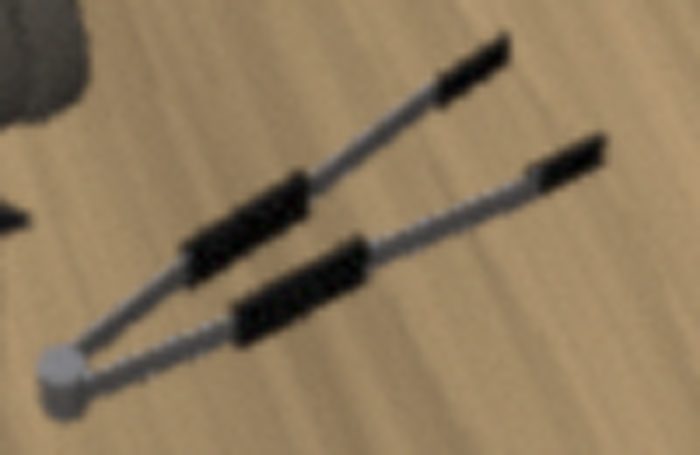

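Run:
```python
from h import *
np.set_printoptions(precision=4,suppress=True)
t=load("top0.npy");s=load("side0.npy")
T=lambda a,b:(190+a/5-.4,80+b/5-.4)
S=lambda a,b:(265+a/5-.4,120+b/5-.4)
for n,p in dict(bl=(72,40),br=(535,90),fr=(502,402),fl=(35,345)).items(): print("top",n,onz(t,*T(*p),.170))
for n,p in dict(bl=(323,55),br=(458,293),fr=(190,338),fl=(92,92)).items(): print("side",n,onz(s,*S(*p),.170))
for n,p in dict(dl=(25,375),dr=(497,432)).items(): print("door top",n,onz(t,*T(*p),.169))
for n,p in dict(dl=(78,95),dr=(157,350)).items(): print("sdoor top",n,onz(s,*S(*p),.169))
print("bar top side",onz(s,*S(78,320),.163),"bot",onz(s,*S(80,395),.091),"bar bot top",onz(t,*T(406,533),.091))
print("tri capL",onz(t,*T(205,337),.073),"R",onz(t,*T(352,355),.055),onz(t,*T(352,355),.073))
print("side cap",onz(s,*S(178,270),.07))
q=lambda a,b:(290+a/5-.4,170+b/5-.4)
print("barrel",onz(t,*q(271,490),.03))
for n,p in dict(ltip=(85,72),rtip=(196,42),lt0=(107,133),rt0=(210,112),lg1=(165,265),lg0=(197,373),rg1=(234,245),rg0=(260,355)).items(): print(n,onz(t,*q(*p),.026))
```

```text
top bl [0.8277 0.16   0.17  ]
top br [ 0.8011 -0.0973  0.17  ]
top fr [ 0.6248 -0.0788  0.17  ]
top fl [0.654  0.1754 0.17  ]
side bl [0.8231 0.1611 0.17  ]
side br [ 0.8036 -0.0953  0.17  ]
side fr [ 0.6222 -0.0752  0.17  ]
side fl [0.6502 0.1781 0.17  ]
door top dl [0.6375 0.1805 0.169 ]
door top dr [ 0.6084 -0.0762  0.169 ]
sdoor top dl [0.64   0.1795 0.169 ]
sdoor top dr [ 0.5985 -0.0773  0.169 ]
bar top side [ 0.5624 -0.0291  0.163 ] bot [ 0.565  -0.0294  0.091 ] bar bot top [ 0.564  -0.0306  0.091 ]
tri capL [0.6844 0.09   0.073 ] R [0.6787 0.0014 0.055 ] [0.6742 0.0016 0.073 ]
side cap [0.6825 0.082  0.07  ]
barrel [ 0.328  -0.2539  0.03  ]
ltip [ 0.5815 -0.1443  0.026 ]
rtip [ 0.601  -0.2133  0.026 ]
lt0 [ 0.5435 -0.1576  0.026 ]
rt0 [ 0.5573 -0.2214  0.026 ]
lg1 [ 0.4626 -0.1924  0.026 ]
lg0 [ 0.3972 -0.2111  0.026 ]
rg1 [ 0.4752 -0.2349  0.026 ]
rg0 [ 0.4085 -0.2496  0.026 ]
```

```bash
cat >> h.py <<'E'
from scipy.spatial.transform import Rotation as R
def Rdown(psi): # tool x down, z (jaw) heading psi
    x=np.array([0,0,-1.]);z=np.array([np.cos(psi),np.sin(psi),0]);y=np.cross(z,x)
    return np.stack([x,y,z],1)
def delta(p0,R0,p,Rt):
    rv=np.degrees(R.from_matrix(R0.T@Rt).as_rotvec());sh=R0.T@(np.asarray(p)-p0)*100
    return np.r_[rv,sh]
def cur():
    from cell import observe
    o=observe();return np.array(o["tool_pos"]),R.from_euler("xyz",o["tool_rot"]).as_matrix(),o
E
python3 - <<'E'
from h import *
np.set_printoptions(precision=2,suppress=True)
p,Rc,o=cur()
print(Rc); psi=np.arctan2(Rc[1,2],Rc[0,2]);print("psi",psi)
for a in (np.radians(84),np.radians(84-180)):
    print(a,delta(p,Rc,[.564,-.030,.24],Rdown(a)))
s=load("side0.npy");t=load("top0.npy")
for q in ([.6859,.0905],[.6764,.001]):
    print(proj(s,[*q,.055]),proj(s,[*q,.073]),proj(t,[*q,.055]),proj(t,[*q,.073]))
E
```

```text
[[-0.    0.91  0.42]
 [ 0.    0.42 -0.91]
 [-1.    0.   -0.  ]]
psi -1.135995840349228
1.4660765716752369 [-149.09   -0.01   -0.09   -1.34   49.88  -26.  ]
-1.6755160819145565 [ 30.91  -0.06   0.01  -1.34  49.88 -26.  ]
[300.01 174.85] [300.24 171.26] [230.86 148.  ] [230.45 146.5 ]
[307.07 192.08] [307.36 188.48] [260.13 151.32] [260.21 149.88]
```

>>> jog_arm(
  plan=[-15,0,0,0,5,-2.6,1,-30,0,0,-1,10,-5.2,1,-45,0,0,-1.3,15,-7.8,1,-60,0,0,-1.3,20,-10.4,1,-75,0,0,-1.3,25,-13,1,-90,0,0,-1.3,30,-15.6,1,-100,0,0,-1.3,35,-18.2,1,-110,0,0,-1.3,40,-21,1,-120,0,0,-1.3,45,-23.5,1,-149,0,0,-1.3,49.9,-26,1],
)

```text
time: 1.15
tool_pos: [0.5261, -0.0783, 0.2396]
tool_rot: [-2.778, 1.571, -2.408]
contact_force: [0.6, -0.7, -0.5]
opening: 0.0917
```

Run:
```python
from h import *
np.set_printoptions(precision=3,suppress=True)
p,Rc,o=cur()
print(p,np.arctan2(Rc[1,2],Rc[0,2]),o["qpos"],o["time"])
print(delta(p,Rc,[.564,-.030,.24],Rdown(1.466)))
```

```text
[ 0.526 -0.078  0.24 ] 0.37035884396626834 [-0.292  0.345  1.483 -0.     1.314 -0.662] 1.15
[-62.776  -0.013  -0.002  -0.039   3.133   5.278]
```

>>> jog_arm(
  plan=[-62.8,0,0,0,3.1,5.3,1,-62.8,0,0,0,3.1,5.3,1,-62.8,0,0,0,3.1,5.3,1,-62.8,0,0,0,3.1,5.3,1,-62.8,0,0,0,3.1,5.3,1,-62.8,0,0,0,3.1,5.3,1,-62.8,0,0,0,3.1,5.3,1,-62.8,0,0,0,3.1,5.3,1,-62.8,0,0,0,3.1,5.3,1],
)

```text
time: 2.05
tool_pos: [0.5637, -0.0324, 0.2394]
tool_rot: [1.576, 1.57, 3.036]
contact_force: [-0.1, 0.4, 0.6]
opening: 0.0918
```

Run:
```python
from h import *
from cell import cams
np.set_printoptions(precision=3,suppress=True)
p,Rc,o=cur()
print(p,np.arctan2(Rc[1,2],Rc[0,2]),o["qpos"],o["time"])
c=cams.read_camera("wrist");np.save("wrist1.npy",c,allow_pickle=True);cv2.imwrite("pics/w1.png",c["image"][:,:,::-1])
print(proj(c,[.564,-.03,.163]),proj(c,[.564,-.03,.091]),proj(c,[.6859,.0905,.073]),proj(c,[.6764,.001,.073]))
```

```text
[ 0.564 -0.032  0.239] 1.4603024228398835 [-0.193  0.406  1.391 -0.     1.345 -1.653] 2.05
[257.528 197.238] [256.865 175.728] [374.827 265.37 ] [294.951 265.786]
```

View pics/w1.png

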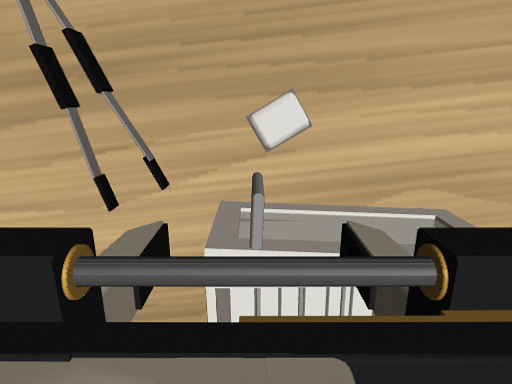

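>>> jog_arm(
  plan=[0,0,0,4,0,0.2,1,0,0,0,8,0,0.2,1,0,0,0,11.6,0,0.2,1,0,0,0,11.6,0,0.2,0.2,0,0,0,11.6,0,0.2,-0.4,0,0,0,11.6,0,0.2,-1,0,0,0,11.6,0,0.2,-1,0,0,0,11.6,0,0.2,-1,0,0,0,11.6,0,0.2,-1,0,0,0,11.6,0,0.2,-1],
  newtons=15,
)

```text
time: 3.1
tool_pos: [0.5642, -0.0305, 0.1241]
tool_rot: [-1.857, 1.57, -0.397]
contact_force: [-0.5, 0.4, 0.2]
opening: 0.0407
```

Run:
```python
from h import *
from cell import cams
np.set_printoptions(precision=4,suppress=True)
p,Rc,o=cur()
print(p,np.arctan2(Rc[1,2],Rc[0,2]),o["opening"],o["contact_force"],o["time"])
c=cams.read_camera("wrist");np.save("wrist2.npy",c,allow_pickle=True);cv2.imwrite("pics/w2.png",c["image"][:,:,::-1])
```

```text
[ 0.5642 -0.0305  0.1241] 1.4600356285701646 0.040681390291269263 [-0.5278  0.4451  0.231 ] 3.1
```

View pics/w2.png

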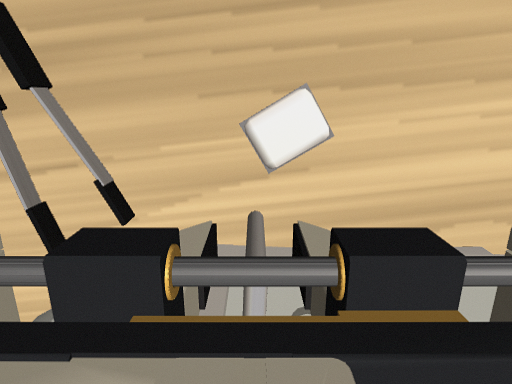

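>>> jog_arm(
  plan=[0,0,0,0,0,0,-1,0,0,0,0,0,0,-1,0,0,0,0,0,0,-1,0,0,0,0,0,0,-1,0,0,0,0,0,0,-1,0,0,0,0,0,0,-1],
  newtons=15,
)

```text
time: 3.75
tool_pos: [0.5642, -0.0301, 0.1237]
tool_rot: [-0.487, 1.57, 0.973]
contact_force: [1.3, 2.5, -0.3]
opening: 0.0096
```

```bash
cat > arc.py <<'E'
from h import *
np.set_printoptions(precision=4,suppress=True)
import sys
p,Rc,o=cur()
psi=np.arctan2(Rc[1,2],Rc[0,2]);print(p,psi,o["opening"],o["contact_force"])
cy=-0.108
H=np.array([float(sys.argv[1]),float(sys.argv[2])])
step=float(sys.argv[3])
for i in range(1,11):
    a=-step*i; c,s=np.cos(a),np.sin(a)
    q=H+np.array([[c,-s],[s,c]])@(p[:2]-H)
    print(np.round(delta(p,Rc,[*q,p[2]],R.from_euler("z",a).as_matrix()@Rc),2))
E
python3 arc.py 0.6415 0.181 0.1
```

```text
[ 0.5642 -0.0301  0.1237] 1.4600532388273444 0.009603987299214526 [ 1.2829  2.4661 -0.3003]
[ 5.73  0.   -0.   -0.    2.15  0.64]
[11.46  0.   -0.01 -0.    4.23  1.5 ]
[17.19  0.   -0.01 -0.    6.21  2.56]
[22.92  0.01 -0.01 -0.    8.08  3.81]
[28.65  0.01 -0.01  0.    9.81  5.24]
[34.38  0.01 -0.02  0.   11.4   6.84]
[40.11  0.01 -0.02  0.   12.81  8.58]
[45.84  0.01 -0.02  0.   14.04 10.46]
[51.57  0.01 -0.02  0.   15.08 12.46]
[57.3   0.01 -0.03  0.   15.92 14.54]
```

```bash
python3 arc.py 0.635 0.1836 0.12|head -6
```

```text
[ 0.5642 -0.0301  0.1237] 1.4600532388273444 0.009603987299214526 [ 1.2829  2.4661 -0.3003]
[ 6.88  0.   -0.   -0.    2.6   0.72]
[13.75  0.   -0.01 -0.    5.1   1.74]
[20.63  0.   -0.01 -0.    7.46  3.06]
[27.5   0.01 -0.01 -0.    9.64  4.65]
[34.38  0.01 -0.02  0.   11.62  6.49]
```

>>> jog_arm(
  plan=[3.4,0,0,0,1.3,0.3,-1,6.9,0,0,0,2.6,0.7,-1,10.3,0,0,0,3.87,1.2,-1,13.75,0,0,0,5.1,1.74,-1,17.2,0,0,0,6.3,2.37,-1,20.6,0,0,0,7.45,3.05,-1,24,0,0,0,8.57,3.82,-1,27.5,0,0,0,9.65,4.65,-1,27.5,0,0,0,9.65,4.65,-1],
)

```text
time: 4.65
tool_pos: [0.4777, 0.0305, 0.1239]
tool_rot: [-0.532, 1.558, 0.447]
contact_force: [23.6, 20.1, -19.2]
opening: 0.0123
```

```bash
python3 arc.py 0.635 0.1836 0.12;python3 - <<'E'
from h import *
from cell import cams
p,Rc,o=cur();print(Rc.T@o["contact_force"],o["torque"])
c=cams.read_camera("top");np.save("top1.npy",c,allow_pickle=True);cv2.imwrite("pics/t1.png",c["image"][:,:,::-1])
E
```

```text
[0.4777 0.0305 0.1239] 0.9784108745664912 0.01231056365254431 [ 23.555   20.1269 -19.2074]
[ 6.87  0.04 -0.08 -0.01  2.54  0.69]
[13.75  0.09 -0.15 -0.01  4.98  1.69]
[20.62  0.13 -0.23 -0.01  7.28  2.96]
[27.5   0.18 -0.3  -0.01  9.41  4.51]
[34.37  0.22 -0.38 -0.   11.34  6.29]
[41.25  0.27 -0.45  0.01 13.05  8.3 ]
[48.12  0.31 -0.53  0.02 14.5  10.5 ]
[55.    0.36 -0.6   0.04 15.68 12.85]
[61.87  0.4  -0.68  0.06 16.57 15.33]
[68.75  0.44 -0.76  0.09 17.15 17.89]
[19.58780731 -8.17720854 29.63618277] [ 2.94457767 -3.43490849  0.04995637]
```

View pics/t1.png

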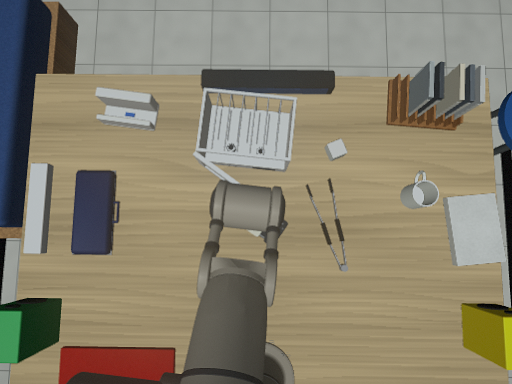

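Run:
```python
from h import *
from cell import cams
for n in("wrist","side"):
    c=cams.read_camera(n);np.save(n+"3.npy",c,allow_pickle=True);cv2.imwrite(f"pics/{n}3.png",c["image"][:,:,::-1])
crop(c,200,120,370,250,4,"pics/side3c.png")
t=load("top1.npy");crop(t,180,80,300,250,4,"pics/top1c.png")
p,Rc,o=cur();print(p,o["contact_force"],o["opening"],o["qpos"],o["joint_efforts"])
```

```text
[0.4787232  0.02975405 0.12390272] [ 24.18520291  20.85087524 -18.66293344] 0.011921704979718669 [-0.1022176   0.36927275  1.80258737  0.00786847  0.95808497 -1.08620682] [-9.06272203e+00 -4.75154650e+01 -1.39113030e+01 -5.27902991e+00
  5.86469427e+00  2.40184012e-02]
```

View pics/wrist3.png

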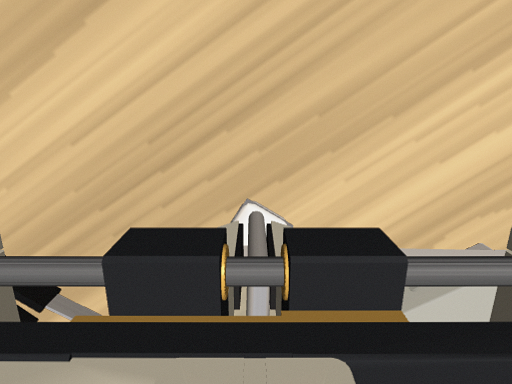

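View pics/side3c.png

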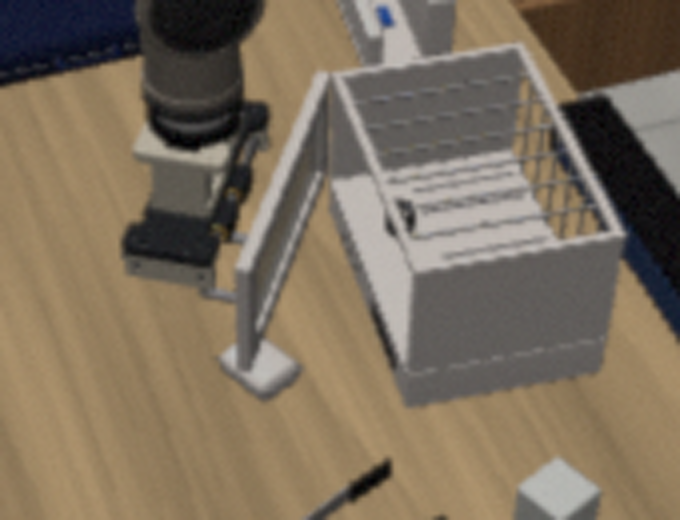

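View pics/top1c.png

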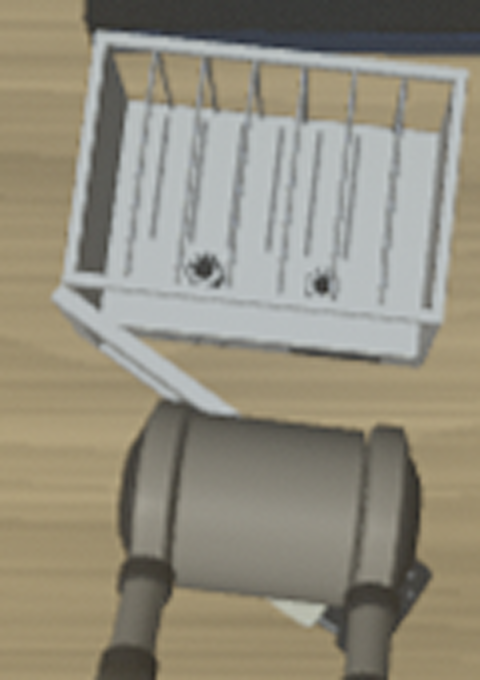

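```bash
cat > arc2.py <<'E'
from h import *
import sys
np.set_printoptions(precision=2,suppress=True)
p0=np.array([.5642,-.0301]);H=np.array([float(sys.argv[1]),float(sys.argv[2])])
R0=Rdown(1.46)
cx,cyy,cth=map(float,sys.argv[3:6])   # commanded
Rc=Rdown(1.46-np.radians(cth))
for th in sys.argv[6:]:
    a=-np.radians(float(th));c,s=np.cos(a),np.sin(a)
    q=H+np.array([[c,-s],[s,c]])@(p0-H)
    print(th,q,delta(np.array([cx,cyy,0]),Rc,[*q,0],Rdown(1.46+a)))
E
python3 arc2.py .65 .178 .4734 .0267 27.5 27.5 31 35 39 43 47 51
```

```text
27.5 [0.48 0.03] [ 0.    0.    0.    0.   -0.01  0.77]
31 [0.47 0.04] [3.5  0.   0.   0.   1.3  1.19]
35 [0.46 0.06] [7.5  0.   0.   0.   2.76 1.77]
39 [0.45 0.07] [11.5   0.    0.    0.    4.17  2.45]
43 [0.45 0.08] [15.5   0.    0.    0.    5.54  3.22]
47 [0.44 0.1 ] [19.5   0.    0.    0.    6.85  4.09]
51 [0.43 0.11] [23.5   0.    0.    0.    8.1   5.05]
```

>>> jog_arm(
  plan=[0,0,0,0,0,0.4,-1,0,0,0,0,0,0.75,-1,0,0,0,0,0,0.75,-1,3.5,0,0,0,1.3,1.2,-1,7.5,0,0,0,2.75,1.75,-1,7.5,0,0,0,2.75,1.75,-1],
)

```text
time: 5.4
tool_pos: [0.4596, 0.057, 0.1238]
tool_rot: [-0.2, 1.57, 0.648]
contact_force: [1.8, 0.1, -3.6]
opening: 0.0101
```

```bash
python3 - <<'E'
from h import *
np.set_printoptions(precision=4,suppress=True)
p,Rc,o=cur();print(p,np.arctan2(Rc[1,2],Rc[0,2]),o["opening"],Rc.T@o["contact_force"])
E
python3 arc2.py .65 .178 .4734 .0267 27.5 35
```

```text
[0.4596 0.057  0.1238] 0.8484000163636338 0.010065796367995632 [ 3.5622 -1.2214  1.2726]
35 [0.46 0.06] [7.5  0.   0.   0.   2.76 1.77]
```

```bash
python3 - <<'E'
from h import *
p0=np.array([.5642,-.0301]);p1=np.array([.4596,.057]);d=p1-p0;th=1.46-.8484
L=np.linalg.norm(d);n=np.array([d[1],-d[0]])/L
print((p0+p1)/2+n*L/2/np.tan(th/2))
E
python3 arc2.py .65 .178 .4594 .0567 35 38 42 46 50 54 58 62 66 70 74
```

```text
[0.64984622 0.17911217]
38 [0.45 0.07] [3.   0.   0.   0.   1.05 0.42]
42 [0.45 0.08] [7.   0.   0.   0.   2.52 0.99]
46 [0.44 0.1 ] [11.    0.    0.    0.    3.94  1.65]
50 [0.44 0.11] [15.    0.    0.    0.    5.32  2.42]
54 [0.43 0.13] [19.    0.    0.    0.    6.63  3.27]
58 [0.43 0.14] [23.    0.    0.    0.    7.89  4.22]
62 [0.43 0.16] [27.    0.    0.    0.    9.07  5.25]
66 [0.42 0.17] [31.    0.    0.    0.   10.18  6.36]
70 [0.43 0.19] [35.    0.    0.    0.   11.21  7.55]
74 [0.43 0.2 ] [39.    0.    0.    0.   12.16  8.81]
```

>>> jog_arm(
  plan=[3,0,0,0,1.05,0.42,-1,7,0,0,0,2.52,1,-1,11,0,0,0,3.94,1.65,-1,15,0,0,0,5.32,2.42,-1,19,0,0,0,6.63,3.27,-1,23,0,0,0,7.9,4.22,-1,27,0,0,0,9.07,5.25,-1,31,0,0,0,10.2,6.36,-1,35,0,0,0,11.2,7.55,-1,35,0,0,0,11.2,7.55,-1],
)

```text
time: 6.4
tool_pos: [0.4238, 0.1876, 0.1237]
tool_rot: [3.044, 1.566, -3.001]
contact_force: [-8.2, 0.5, 8.0]
opening: 0.0097
```

```bash
python3 - <<'E'
from h import *
np.set_printoptions(precision=4,suppress=True)
p,Rc,o=cur();print(p,np.arctan2(Rc[1,2],Rc[0,2]),o["opening"],Rc.T@o["contact_force"])
p0=np.array([.5642,-.0301]);p1=p[:2];d=p1-p0;th=1.46-np.arctan2(Rc[1,2],Rc[0,2])
L=np.linalg.norm(d);n=np.array([d[1],-d[0]])/L
print((p0+p1)/2+n*L/2/np.tan(th/2),th)
E
python3 arc2.py .65 .178 .4252 .1868 70 70 74 78 82 86 90 94 98 102 106
```

```text
[0.4238 0.1876 0.1237] 0.23886018463437447 0.00971935929435565 [-7.9705  2.4217 -7.8384]
[0.6496 0.1791] 1.2211398153656254
70 [0.43 0.19] [0.   0.   0.   0.   0.07 0.01]
74 [0.43 0.2 ] [4.   0.   0.   0.   1.56 0.49]
78 [0.43 0.22] [8.   0.   0.   0.   3.02 1.08]
82 [0.43 0.23] [12.    0.    0.    0.    4.43  1.77]
86 [0.44 0.25] [16.    0.    0.    0.    5.79  2.56]
90 [0.44 0.26] [20.    0.    0.    0.    7.09  3.44]
94 [0.45 0.28] [24.    0.    0.    0.    8.33  4.41]
98 [0.46 0.29] [28.    0.    0.    0.    9.49  5.46]
102 [0.46 0.31] [32.    0.    0.    0.   10.58  6.59]
106 [0.47 0.32] [36.    0.    0.    0.   11.59  7.8 ]
```

>>> jog_arm(
  plan=[4,0,0,0,1.56,0.3,-1,8,0,0,0,3.0,0.85,-1,12,0,0,0,4.4,1.5,-1,16,0,0,0,5.75,2.25,-1,20,0,0,0,7.05,3.1,-1,24,0,0,0,8.3,4.05,-1,28,0,0,0,9.4,5.1,-1,32,0,0,0,10.5,6.2,-1,35,0,0,0,11.3,7.1,-1,35,0,0,0,11.3,7.1,-1],
)

```text
time: 7.4
tool_pos: [0.4684, 0.3145, 0.1237]
tool_rot: [2.732, 1.57, 2.36]
contact_force: [-3.9, 2.7, 4.7]
opening: 0.0094
```

Run:
```python
from h import *
from cell import cams
np.set_printoptions(precision=4,suppress=True)
p,Rc,o=cur();print(p,np.arctan2(Rc[1,2],Rc[0,2]),o["opening"],Rc.T@o["contact_force"],o["qpos"])
for n in("top","side"):
    c=cams.read_camera(n);np.save(n+"4.npy",c,allow_pickle=True);cv2.imwrite(f"pics/{n}4.png",c["image"][:,:,::-1])
```

```text
[0.4684 0.3145 0.1237] -0.37208465548407343 0.009441816914906007 [-4.6734  1.0629 -4.6032] [0.4549 0.5119 1.5577 0.001  1.0723 0.8265]
```

View pics/side4.png

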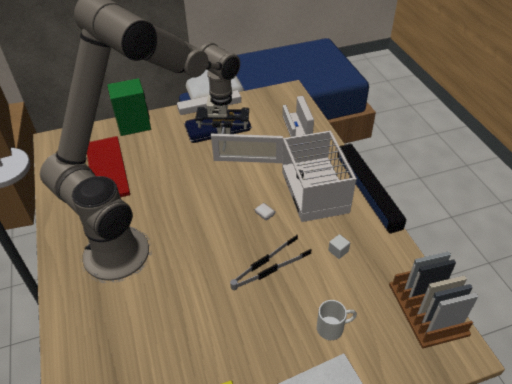

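View pics/top4.png

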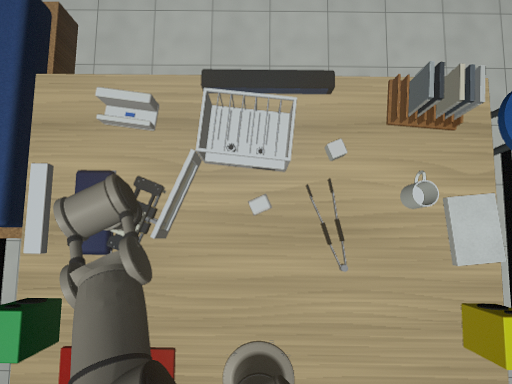

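>>> jog_arm(
  plan=[0,0,0,0,0,0,0,0,0,0,0,0,0,0,0,0,0,0,0,0,0,0,0,0,0,0,0,0,0,0,0,0,0,0,0,0,0,0,-3,0,0,0,0,0,0,-7,0,0,0,0,0,0,-12,0,0,0,0,0,0,-14,0,0,0],
  newtons=20,
)

```text
time: 8.4
tool_pos: [0.4696, 0.3141, 0.2687]
tool_rot: [0.802, 1.563, 0.43]
contact_force: [1.2, 1.0, 0.1]
opening: 0.0456
```

Run:
```python
from h import *
np.set_printoptions(precision=3,suppress=True)
p,Rc,o=cur();print(p,np.arctan2(Rc[1,2],Rc[0,2]),o["opening"],o["contact_force"],o["qpos"])
d=np.array([.591-.328,-.179+.254]);yaw=np.arctan2(d[1],d[0]);print(yaw)
print(delta(p,Rc,[.4345,-.223,.15],Rdown(yaw-np.pi/2)))
# view of interior from a chosen place? crops
t=load("top4.npy");crop(t,215,130,280,170,10,"pics/t4c.png")
s=load("side4.npy");crop(s,280,130,360,220,7,"pics/s4c.png")
```

```text
[0.47  0.314 0.269] -0.3724115857585317 0.04561358859233443 [1.224 0.994 0.092] [ 0.454  0.384  1.344 -0.     1.406  0.826]
0.27779739887657723
[ 52.746   0.134  -0.422  11.678 -51.372  16.211]
```

View pics/t4c.png

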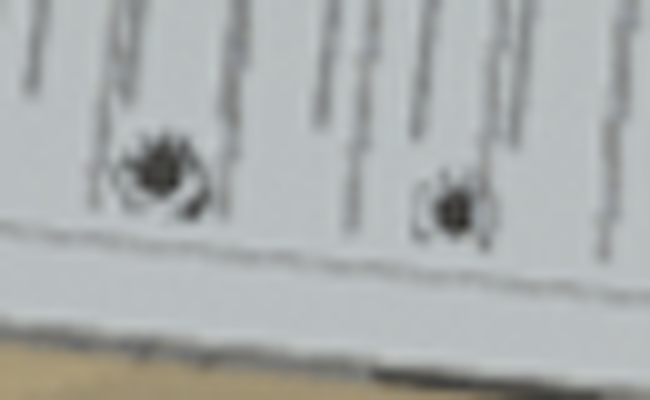

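View pics/s4c.png

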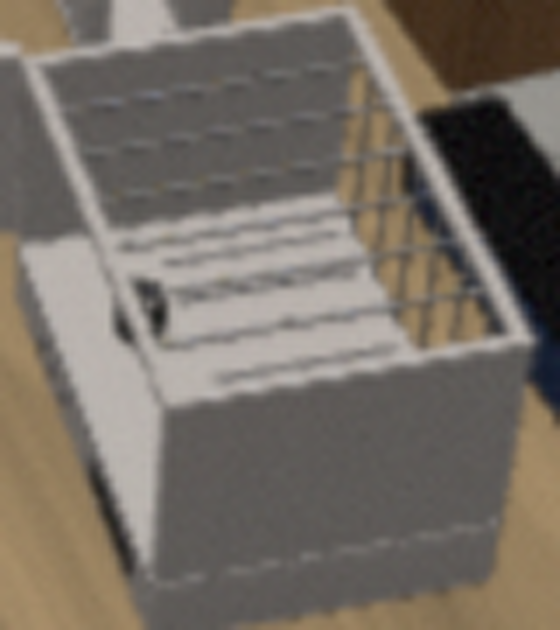

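>>> jog_arm(
  plan=[5,0,0,0,-5,1.6,0,10,0,0,0,-10,3.2,0,15,0,0,0,-15,4.8,1,21,0,0,0,-20,6.4,1,27,0,0,0,-25,8,1,32,0,0,0,-30,9.5,1,38,0,0,0,-35,11,1,43,0,0,0,-40,12.5,1,48,0,0,2,-45,14.2,1,52.7,0,0,5,-51.4,16.2,1],
)

```text
time: 9.4
tool_pos: [0.435, -0.1824, 0.2323]
tool_rot: [0.703, 1.567, -0.594]
contact_force: [1.0, -0.2, -0.2]
opening: 0.0912
```

Run:
```python
from h import *
from cell import cams
np.set_printoptions(precision=3,suppress=True)
p,Rc,o=cur();print(p,np.arctan2(Rc[1,2],Rc[0,2]),o["opening"],o["qpos"])
print(delta(p,Rc,[.4345,-.223,.15],Rdown(.2778-np.pi/2)))
c=cams.read_camera("wrist");np.save("wrist5.npy",c,allow_pickle=True);cv2.imwrite("pics/w5.png",c["image"][:,:,::-1])
```

```text
[ 0.435 -0.182  0.232] -1.296210205082226 0.09120333900765057 [-0.56   0.238  1.656 -0.     1.245  0.737]
[-0.184  0.149 -0.126  8.237 -1.166  3.87 ]
```

View pics/w5.png

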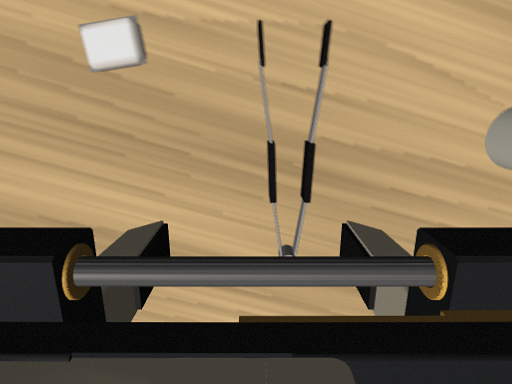

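Run:
```python
from h import *
np.set_printoptions(precision=4,suppress=True)
c=load("wrist5.npy");crop(c,240,10,345,265,3,"pics/w5c.png")
```

```text
(no output)
```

View pics/w5c.png

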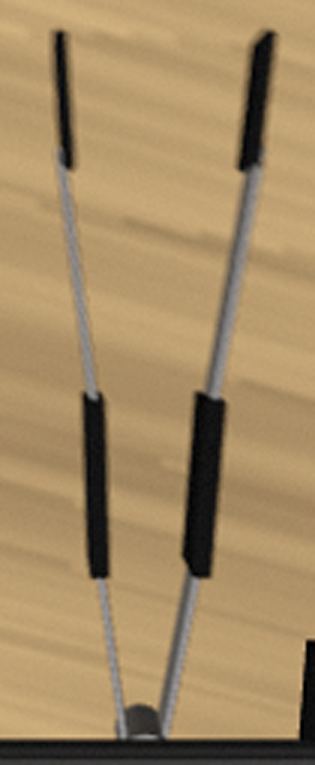

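Run:
```python
from h import *
np.set_printoptions(precision=4,suppress=True)
c=load("wrist5.npy")
q=lambda a,b:onz(c,240+a/3-.33,10+b/3-.33,.03)[:2]
L1,L0,R1,R0=q(82,394),q(90,578),q(225,399),q(211,577)
print(L1,L0,R1,R0,np.linalg.norm(L1-L0),np.linalg.norm(L1-R1))
m=(L1+L0+R1+R0)/4;print("mid",m)
t=(lambda a,b:onz(c,240+a/3-.33,10+b/3-.33,.026)[:2])
tl,tr=t(54,31),t(276,33);print("tips",tl,tr,np.linalg.norm(tl-tr));d=(tl+tr)/2-m;print(np.linalg.norm(d),np.arctan2(d[1],d[0]))
```

```text
[ 0.4656 -0.189 ] [ 0.3972 -0.2123] [ 0.4783 -0.241 ] [ 0.4105 -0.258 ] 0.07224900966803616 0.053584316952281545
mid [ 0.4379 -0.2251]
tips [ 0.5821 -0.1451] [ 0.6023 -0.2188] 0.07645763018440613
0.16018457080078724 0.2727615768831638
```

Run:
```python
from h import *
np.set_printoptions(precision=3,suppress=True)
p,Rc,o=cur();print(p)
print(delta(p,Rc,[.437,-.224,.06],Rdown(.274-np.pi/2)))
```

```text
[ 0.433 -0.188  0.229]
[-0.409  0.12   0.186 16.869 -0.538  3.552]
```

>>> jog_arm(
  plan=[-0.4,0,0,4,-0.5,3.5,1,-0.4,0,0,8,-0.5,3.5,1,-0.4,0,0,12,-0.5,3.5,1,-0.4,0,0,16.5,-0.5,3.5,1,-0.4,0,0,16.5,-0.5,3.5,1,-0.4,0,0,16.5,-0.5,3.5,1],
)

```text
time: 10.05
tool_pos: [0.4399, -0.215, 0.0671]
tool_rot: [-2.367, 1.57, 2.631]
contact_force: [-0.4, 0.1, 0.6]
opening: 0.0921
```

Run:
```python
from h import *
np.set_printoptions(precision=3,suppress=True)
p,Rc,o=cur();print(p,o["qvel"])
print(delta(p,Rc,[.437,-.224,.004],Rdown(.274-np.pi/2)))
```

```text
[ 0.44  -0.215  0.067] [ 0.002 -0.047 -0.038  0.001  0.001  0.003]
[ 0.665 -0.04   0.04   6.307 -0.526  0.79 ]
```

>>> jog_arm(
  plan=[0.6,0,0,2,-0.5,0.8,1,0.6,0,0,4,-0.5,0.8,1,0.6,0,0,5.5,-0.5,0.8,1,0.6,0,0,5.5,-0.5,0.8,1,0.6,0,0,5.5,-0.5,0.8,1,0.6,0,0,5.5,-0.5,0.8,1],
)

```text
time: 10.65
tool_pos: [0.4385, -0.2248, 0.0136]
tool_rot: [0.652, 1.567, -0.643]
contact_force: [0.6, 0.6, -0.6]
opening: 0.0915
```

Run:
```python
from h import *
np.set_printoptions(precision=3,suppress=True)
p,Rc,o=cur();print(p,o["qvel"])
print(delta(p,Rc,[.437,-.224,.004],Rdown(.274-np.pi/2)))
```

```text
[ 0.439 -0.225  0.014] [-0.002  0.006  0.01   0.002 -0.006 -0.001]
[ 0.07   0.171 -0.131  0.958 -0.126 -0.12 ]
```

>>> jog_arm(
  plan=[0,0,0,0.9,-0.1,-0.1,1,0,0,0,0.9,-0.1,-0.1,1,0,0,0,0.9,-0.1,-0.1,-0.04,0,0,0,0.9,-0.1,-0.1,-0.04,0,0,0,0.9,-0.1,-0.1,-0.04,0,0,0,0.9,-0.1,-0.1,-0.04,0,0,0,0.9,-0.1,-0.1,-0.04,0,0,0,0.9,-0.1,-0.1,-0.04,0,0,0,0.9,-0.1,-0.1,-0.04,0,0,0,0.9,-0.1,-0.1,-0.04],
  newtons=25,
)

```text
time: 11.65
tool_pos: [0.4361, -0.2233, 0.0027]
tool_rot: [0.424, 1.571, -0.872]
contact_force: [0.1, -0.1, 1.1]
opening: 0.0444
```

Run:
```python
from h import *
from cell import cams
np.set_printoptions(precision=4,suppress=True)
p,Rc,o=cur();print(p,o["opening"],np.arctan2(Rc[1,2],Rc[0,2]))
c=cams.read_camera("wrist");np.save("wrist6.npy",c,allow_pickle=True);cv2.imwrite("pics/w6.png",c["image"][:,:,::-1])
```

```text
[ 0.4361 -0.2233  0.0027] 0.04441212467023918 -1.2957882472163613
```

View pics/w6.png

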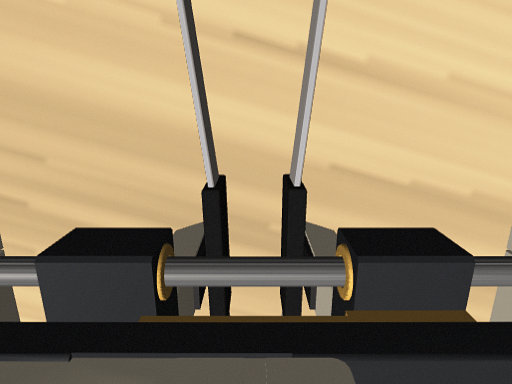

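>>> jog_arm(
  plan=[0,0,0,-1,0,0,-0.04,0,0,0,-2.5,0,0,-0.04,0,0,0,-4.5,0,0,-0.04,0,0,0,-7,0,0,-0.04,0,0,0,-9.5,0,0,-0.04,0,0,0,-11.5,0,0,-0.04,0,0,0,-11.5,0,0,-0.04,0,0,0,-11.5,0,0,-0.04],
)

```text
time: 12.5
tool_pos: [0.4358, -0.2232, 0.1176]
tool_rot: [0.496, 1.57, -0.8]
contact_force: [-0.8, 0.3, -2.5]
opening: 0.044
```

Run:
```python
from h import *
from cell import cams
np.set_printoptions(precision=4,suppress=True)
p,Rc,o=cur();print(p,o["opening"],np.arctan2(Rc[1,2],Rc[0,2]))
print(delta(p,Rc,[.449,.040,.118],Rdown(.21-np.pi/2)))
for n in("wrist","side","top"):
    c=cams.read_camera(n);np.save(n+"7.npy",c,allow_pickle=True);cv2.imwrite(f"pics/{n}7.png",c["image"][:,:,::-1])
```

```text
[ 0.4358 -0.2232  0.1176] 0.04397976626125942 -1.295787022642266
[  3.7248   0.0203  -0.0119  -0.0472   8.4144 -24.9721]
```

View pics/side7.png

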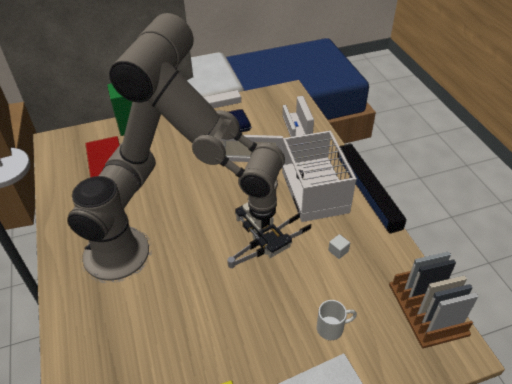

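View pics/top7.png

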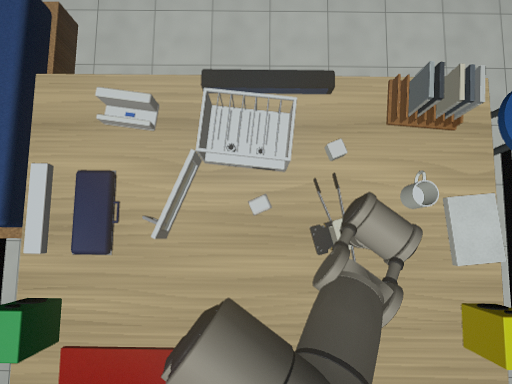

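>>> jog_arm(
  plan=[0.5,0,0,0,0.8,-2.5,-0.04,1,0,0,0,2,-6,-0.04,1.5,0,0,0,3.3,-10,-0.04,2,0,0,0,4.7,-14,-0.04,2.5,0,0,0,6,-18,-0.04,3,0,0,0,7.3,-22,-0.04,3.7,0,0,0,8.4,-25,-0.04,3.7,0,0,0,8.4,-25,-0.04,3.7,0,0,0,8.4,-25,-0.04,3.7,0,0,0,8.4,-25,-0.04],
)

```text
time: 13.65
tool_pos: [0.4487, 0.0394, 0.1171]
tool_rot: [-1.532, 1.57, -2.893]
contact_force: [0.1, -0.7, -1.4]
opening: 0.0442
```

Run:
```python
from h import *
from cell import cams
np.set_printoptions(precision=4,suppress=True)
p,Rc,o=cur();print(p,o["opening"],np.arctan2(Rc[1,2],Rc[0,2]))
print(delta(p,Rc,[.449,.040,.050],Rdown(.21-np.pi/2)))
for n in("wrist","side","top"):
    c=cams.read_camera(n);np.save(n+"8.npy",c,allow_pickle=True);cv2.imwrite(f"pics/{n}8.png",c["image"][:,:,::-1])
t=load("top8.npy");crop(t,190,90,300,220,5,"pics/t8c.png")
c=load("side8.npy");crop(c,220,120,360,230,5,"pics/s8c.png")
```

```text
[0.4487 0.0394 0.1171] 0.04423157127960839 -1.3607507444058904
[ 0.0026  0.0027  0.0683  6.7063  0.0467 -0.0542]
```

View pics/wrist8.png

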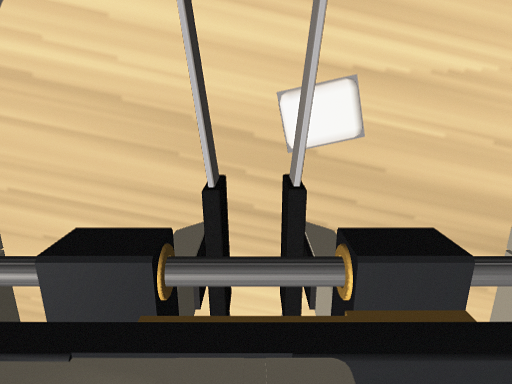

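View pics/t8c.png

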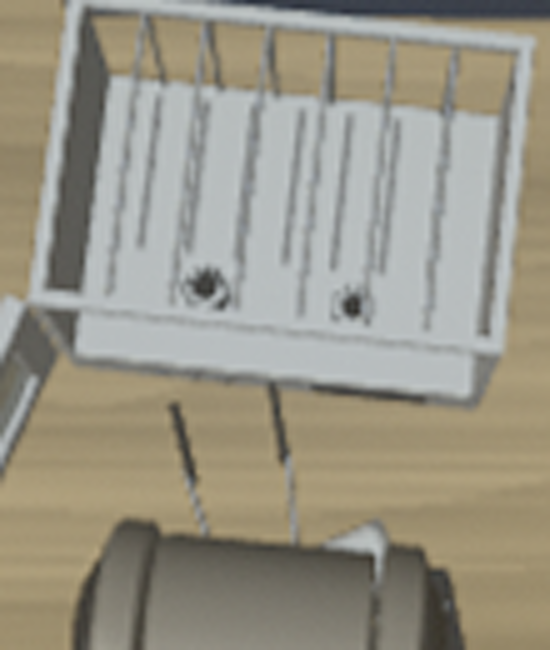

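View pics/s8c.png

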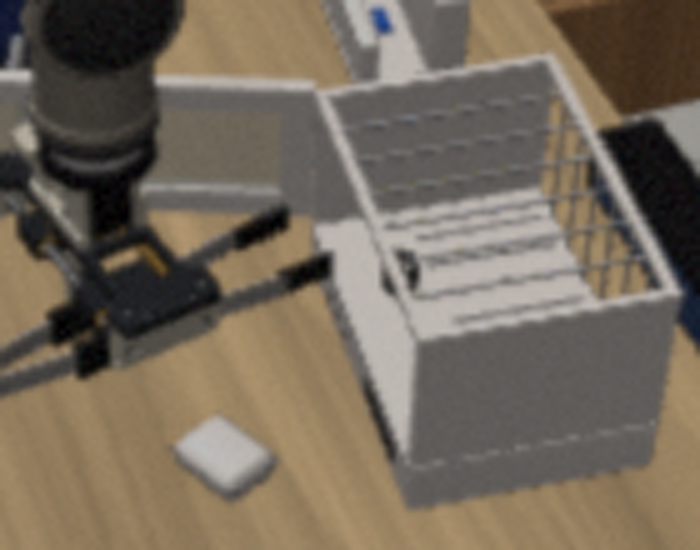

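Run:
```python
from h import *
np.set_printoptions(precision=4,suppress=True)
t=load("top8.npy");s=load("side8.npy")
T=lambda a,b:(190+a/5-.4,90+b/5-.4)
S=lambda a,b:(220+a/5-.4,120+b/5-.4)
l=tri(t,T(175,403),s,S(287,208));r=tri(t,T(273,385),s,S(330,253));print(l,r)
print("onz",onz(t,*T(175,403),.14),onz(t,*T(273,385),.14))
print("pred mid end",np.array([.4487,.0394])+(.0012+.162)*np.array([np.cos(.21),np.sin(.21)]))
print("cap",onz(t,*T(205,287),.073))
```

```text
(array([0.6   , 0.1007, 0.1396]), np.float64(0.0014589068879066048)) (array([0.6108, 0.046 , 0.1414]), np.float64(0.0006035205486984722))
onz [0.6007 0.1005 0.14  ] [0.6114 0.046  0.14  ]
pred mid end [0.6083 0.0734]
cap [0.6844 0.09   0.073 ]
```

>>> jog_arm(
  plan=[0,0,0,2,0,0,-0.04,0,0,0,4,0,0,-0.04,0,0,0,6,0,0,-0.04,0,0,0,6.6,0,0,-0.04,0,0,0,6.6,0,0,-0.04,0,0,0,6.6,0,0,-0.04,0,0,0,6.6,0,0,-0.04],
)

```text
time: 14.5
tool_pos: [0.4497, 0.0399, 0.0525]
tool_rot: [1.22, 1.569, -0.141]
contact_force: [1.1, -0.2, -1.0]
opening: 0.0444
```

Run:
```python
from h import *
from cell import cams
np.set_printoptions(precision=4,suppress=True)
p,Rc,o=cur();print(p,o["opening"],np.arctan2(Rc[1,2],Rc[0,2]))
d=np.array([np.cos(.21),np.sin(.21)])
q=np.array([.685,.090])-.1405*d
print(delta(p,Rc,[*q,.050],Rdown(.21-np.pi/2)))
for n in("side","top"):
    c=cams.read_camera(n);np.save(n+"9.npy",c,allow_pickle=True)
t=load("top9.npy");crop(t,190,90,300,220,5,"pics/t9c.png")
c=load("side9.npy");crop(c,220,120,360,230,5,"pics/s9c.png")
```

```text
[0.4497 0.0399 0.0525] 0.04442237686628282 -1.3605895656524103
[ 0.0119  0.0363 -0.099   0.2643 10.0083  0.0058]
```

View pics/s9c.png

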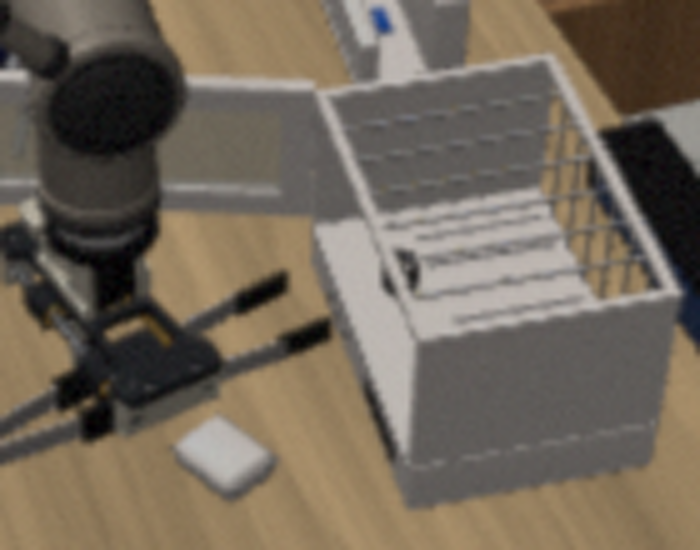

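>>> jog_arm(
  plan=[0,0,0,0.2,1,0,-0.04,0,0,0,0.2,2.2,0,-0.04,0,0,0,0.2,3.4,0,-0.04,0,0,0,0.2,4.6,0,-0.04,0,0,0,0.2,5.5,0,-0.04,0,0,0,0.2,6,0,-0.04,0,0,0,0.2,6,0,-0.04,0,0,0,0.2,6,0,-0.04],
)

```text
time: 15.4
tool_pos: [0.5072, 0.0526, 0.0494]
tool_rot: [-1.686, 1.57, -3.047]
contact_force: [-0.5, -0.1, -1.3]
opening: 0.0439
```

Run:
```python
from h import *
from cell import cams
np.set_printoptions(precision=4,suppress=True)
p,Rc,o=cur();print(p,o["opening"],np.arctan2(Rc[1,2],Rc[0,2]))
for n in("side","top"):
    c=cams.read_camera(n);np.save(n+"10.npy",c,allow_pickle=True)
t=load("top10.npy");crop(t,190,90,300,220,5,"pics/t10c.png")
c=load("side10.npy");crop(c,240,120,350,220,6,"pics/s10c.png")
```

```text
[0.5072 0.0526 0.0494] 0.0439300076581869 -1.3602604705537784
```

View pics/s10c.png

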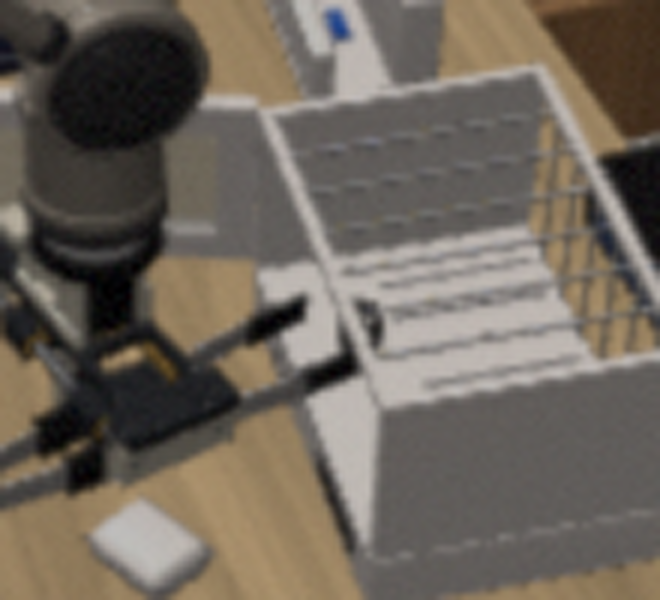

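View pics/t10c.png

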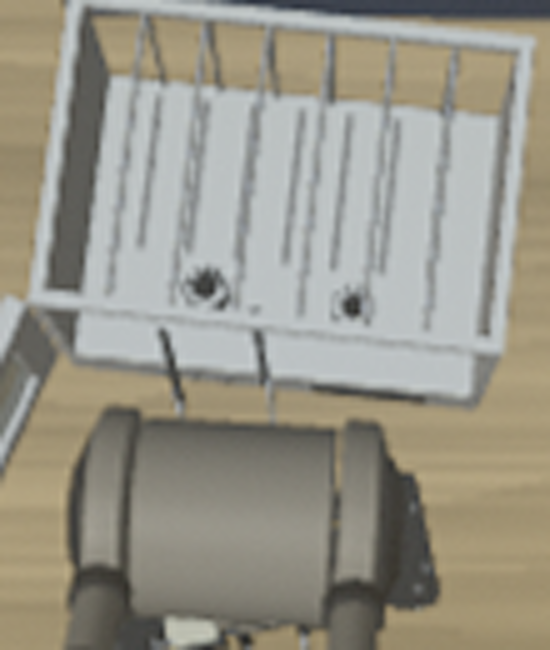

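>>> jog_arm(
  plan=[0,0,0,0,0.8,0,-0.04,0,0,0,0,1.8,0,-0.04,0,0,0,0,2.8,0,-0.04,0,0,0,0,3.6,0,-0.04,0,0,0,0,4.0,0,-0.04,0,0,0,0,4.0,0,-0.04,0,0,0,0,4.0,0,-0.04],
)

```text
time: 16.2
tool_pos: [0.5465, 0.061, 0.0494]
tool_rot: [-1.651, 1.57, -3.011]
contact_force: [0.4, 1.1, -1.5]
opening: 0.0442
```

Run:
```python
from h import *
from cell import cams
np.set_printoptions(precision=4,suppress=True)
p,Rc,o=cur();print(p,o["opening"],np.arctan2(Rc[1,2],Rc[0,2]))
for n in("side","top"):
    c=cams.read_camera(n);np.save(n+"11.npy",c,allow_pickle=True)
t=load("top11.npy");crop(t,190,90,300,200,5,"pics/t11c.png")
c=load("side11.npy");crop(c,250,120,350,220,6,"pics/s11c.png")
```

```text
[0.5465 0.061  0.0494] 0.044165971133793516 -1.3602433119686952
```

View pics/s11c.png

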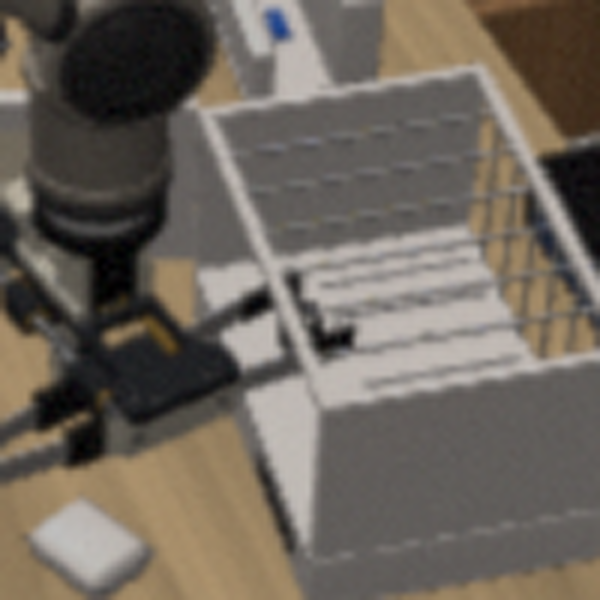

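View pics/t11c.png

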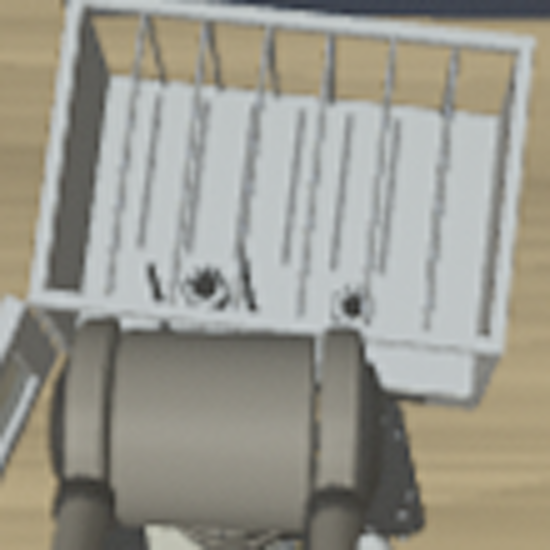

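>>> jog_arm(
  plan=[0,0,0,0,0,0,-0.12,0,0,0,0,0,0,-0.2,0,0,0,0,0,0,-0.28,0,0,0,0,0,0,-0.4,0,0,0,0,0,0,-0.6,0,0,0,0,0,0,-1,0,0,0,0,0,0,-1,0,0,0,0,0,0,-1],
  newtons=30,
)

```text
time: 17.1
tool_pos: [0.5468, 0.061, 0.0496]
tool_rot: [0.345, 1.571, -1.015]
contact_force: [-0.3, -0.2, -1.2]
opening: 0.0335
```

Run:
```python
from h import *
from cell import cams
np.set_printoptions(precision=4,suppress=True)
p,Rc,o=cur();print(p,o["opening"],np.arctan2(Rc[1,2],Rc[0,2]))
for n in("side","top"):
    c=cams.read_camera(n);np.save(n+"12.npy",c,allow_pickle=True)
t=load("top12.npy");crop(t,190,90,300,200,5,"pics/t12c.png")
```

```text
[0.5468 0.061  0.0496] 0.033526879514712414 -1.3604251455697196
```

View pics/t12c.png

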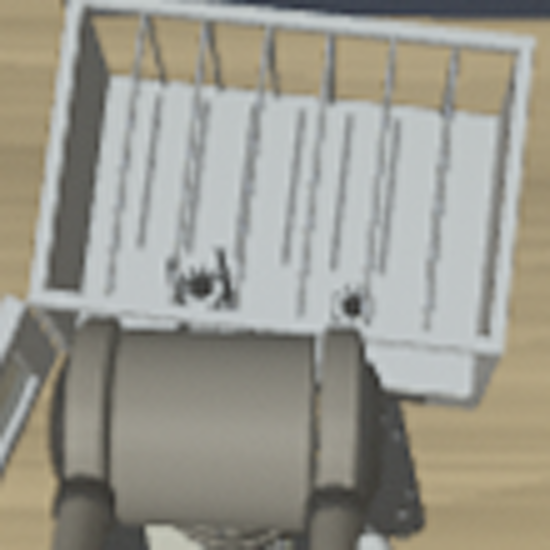

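>>> jog_arm(
  plan=[0,0,0,-0.5,0,0,-1,0,0,0,-1,0,0,-1,0,0,0,-1.7,0,0,-1,0,0,0,-2.4,0,0,-1,0,0,0,-2.8,0,0,-1,0,0,0,-2.8,0,0,-1,0,0,0,-2.8,0,0,-1],
)

```text
time: 17.9
tool_pos: [0.5467, 0.061, 0.0777]
tool_rot: [0.753, 1.571, -0.608]
contact_force: [-0.6, 0.7, -1.9]
opening: 0.0338
```

Run:
```python
from h import *
from cell import cams
np.set_printoptions(precision=4,suppress=True)
p,Rc,o=cur();print(p,o["opening"],np.arctan2(Rc[1,2],Rc[0,2]))
for n in("side","top"):
    c=cams.read_camera(n);np.save(n+"13.npy",c,allow_pickle=True)
t=load("top13.npy");crop(t,190,90,300,200,5,"pics/t13c.png")
c=load("side13.npy");crop(c,250,120,350,220,6,"pics/s13c.png")
```

```text
[0.5467 0.061  0.0777] 0.03379439882427126 -1.3603710438795484
```

View pics/t13c.png

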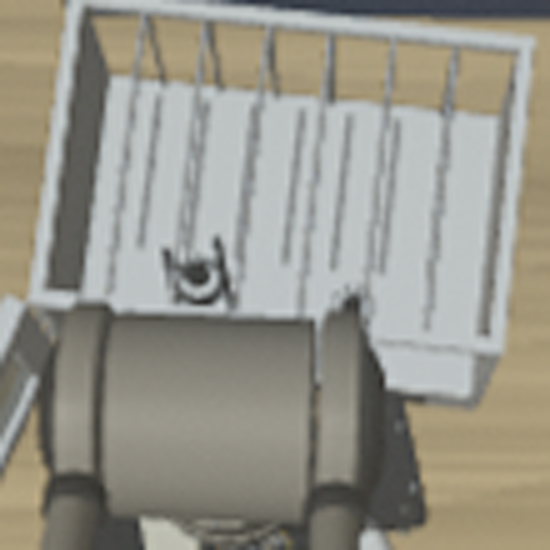

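View pics/s13c.png

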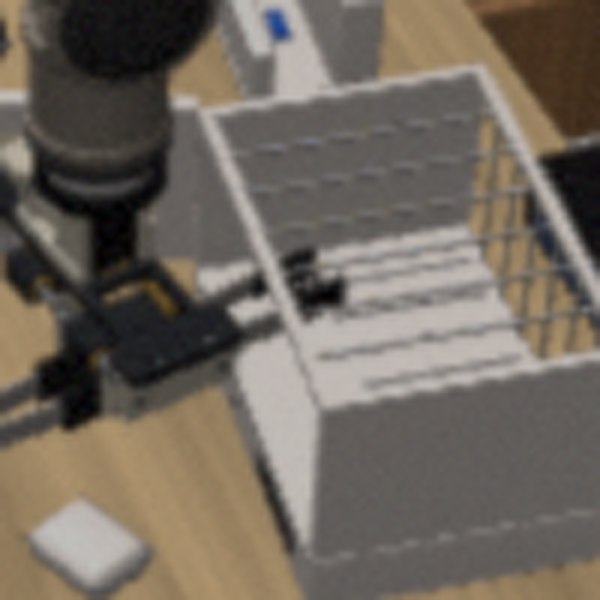

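Cap rises with the tongs (top crop (195,278)). Retract along the tongs axis.

>>> jog_arm(
  plan=[0,0,0,0,-0.6,0,-1,0,0,0,0,-1.6,0,-1,0,0,0,0,-3,0,-1,0,0,0,0,-4.5,0,-1,0,0,0,0,-6,0,-1,0,0,0,0,-7.5,0,-1,0,0,0,0,-9,0,-1,0,0,0,0,-10.5,0,-1,0,0,0,0,-11.5,0,-1,0,0,0,0,-12,0,-1],
)

```text
time: 19.0
tool_pos: [0.4282, 0.0358, 0.0776]
tool_rot: [-1.685, 1.57, -3.046]
contact_force: [-0.4, 0.2, -1.9]
opening: 0.0339
```

>>> jog_arm(
  plan=[0,0,0,-0.6,0,0,-1,0,0,0,-2,0,0,-1,0,0,0,-4,0,0,-1,0,0,0,-6,0,0,-1,0,0,0,-8,0,0,-1,0,0,0,-9.5,0,0,-1,0,0,0,-10,0,0,-1,0,0,0,-10,0,0,-1,0,0,0,-10,0,0,-1],
)

```text
time: 19.9
tool_pos: [0.4292, 0.036, 0.177]
tool_rot: [-1.789, 1.57, 3.134]
contact_force: [-0.2, -1.0, -2.2]
opening: 0.0338
```

Run:
```python
from h import *
from cell import cams
np.set_printoptions(precision=4,suppress=True)
p,Rc,o=cur();print(p,o["opening"],o["contact_force"],np.abs(o["qvel"]).max(),o["time"])
for n in("side","top"):
    c=cams.read_camera(n);np.save(n+"14.npy",c,allow_pickle=True);cv2.imwrite(f"pics/{n}14.png",c["image"][:,:,::-1])
t=load("top14.npy");crop(t,190,90,300,200,5,"pics/t14c.png")
c=load("side14.npy");crop(c,220,100,350,220,5,"pics/s14c.png")
```

```text
[0.4292 0.036  0.177 ] 0.03383375920554784 [-0.1849 -0.9649 -2.2197] 0.009635883081263199 19.9
```

View pics/top14.png

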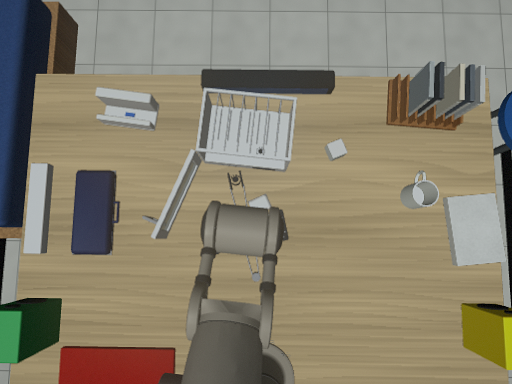

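View pics/t14c.png

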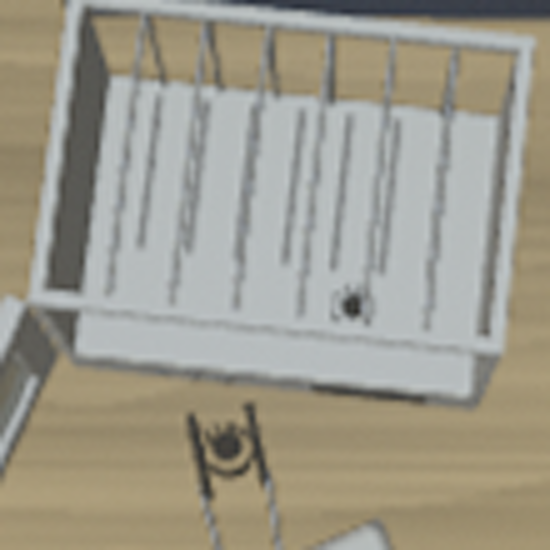

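View pics/s14c.png

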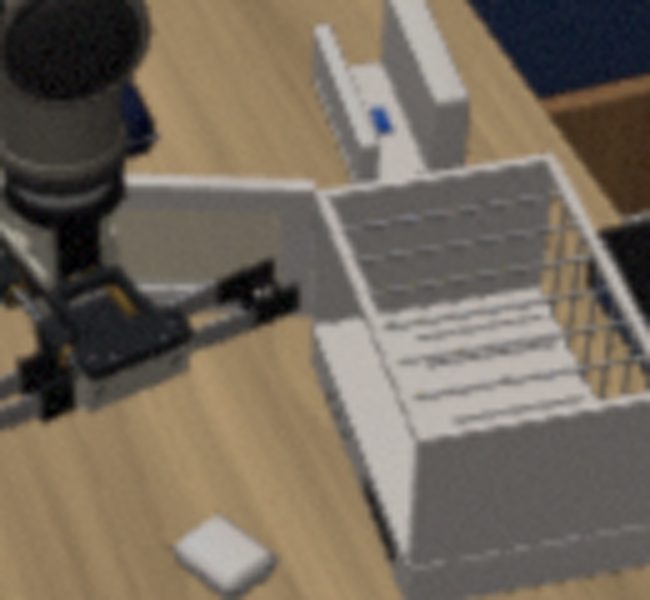

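Run:
```python
from h import *
np.set_printoptions(precision=4,suppress=True)
t=load("top14.npy");crop(t,222,165,252,192,20,"pics/t15.png")
s=load("side14.npy");crop(s,258,145,288,170,20,"pics/s15.png")
d=np.array([np.cos(.21),np.sin(.21)]);q=np.array([.4292,.036])+.1395*d
zu=.177-.0494+.045
for z in (zu,zu+.01,zu+.028): print(z,(proj(t,[*q,z])-[222,165])*20,(proj(s,[*q,z])-[258,145])*20)
```

```text
0.17259999999999998 [289.763  317.9776] [268.6489 358.011 ]
0.18259999999999998 [285.7742 306.0769] [268.9139 314.217 ]
0.20059999999999997 [278.3772 284.0078] [269.3966 234.4514]
```

View pics/t15.png

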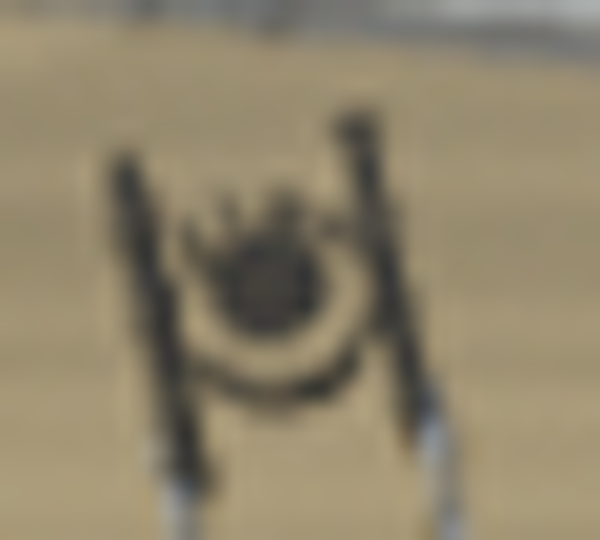

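View pics/s15.png

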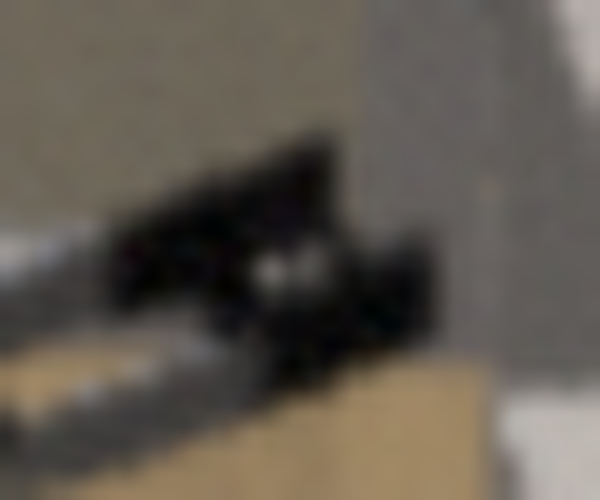

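Run:
```python
from h import *
np.set_printoptions(precision=1,suppress=True)
s=load("side9.npy");t=load("top0.npy");t14=load("top14.npy")
a=np.linspace(0,2*np.pi,60)
for h in (.010,.028):
    P=np.array([proj(s,[.685+.013*np.cos(x),.090+.013*np.sin(x),z]) for x in a for z in (.045,.045+h)])
    print("left in side",h,P.min(0),P.max(0))
    for n,c,q in(("L top",t,(.685,.09)),("R top",t14,(.677,.0015))):
        P=np.array([proj(c,[q[0]+.013*np.cos(x),q[1]+.013*np.sin(x),z]) for x in a for z in (.045,.045+h)])
        print(n,h,P.min(0),P.max(0))
print(s["image"].sum(2)[164:186,292:312]//3)
crop(s,285,155,320,190,16,"pics/s16.png")
crop(t,220,138,245,158,24,"pics/tL.png");crop(t14,248,140,273,160,24,"pics/tR.png")
```

```text
left in side 0.01 [296.2 172.5] [303.4 179.5]
L top 0.01 [226.8 144.1] [235.5 153.2]
R top 0.01 [255.7 147. ] [264.2 156. ]
left in side 0.028 [296.2 168.9] [303.7 179.5]
L top 0.028 [226.3 142.6] [235.5 153.2]
R top 0.028 [255.7 145.4] [264.4 156. ]
[[165 146 169 181 179 155 141 155 159 150 140 129 125 136 135 142 162 168
  169 168]
 [178 154 154 173 159 133 119 132 134 143 163 171 169 171 168 168 175 175
  176 166]
 [180 173 156 172 176 170 167 168 170 173 178 177 175 173 166 150 148 142
  141 145]
 [182 177 158 170 181 180 180 181 180 182 178 149 132 135 143 139 146 166
  168 172]
 [181 180 158 153 174 182 180 180 180 183 179 171 168 168 170 172 175 181
  180 179]
 [183 181 171 141 166 178 159 146 149 168 174 179 180 181 181 179 179 176
  175 164]
 [182 181 180 152 155 174 151  98  80  97 113 163 177 176 168 160 160 151
  137 127]
 [182 182 180 174 152 173 170 110  60  68  84 136 142 132 128 126 129 137
  145 136]
 [181 181 182 176 140 166 176 144  89  79  78 109 155 143 132 124 116 124
  141 143]
 [183 182 183 174 133 144 172 168 107 107  72  82 158 161 144 161 167 168
  173 173]
[... 321 characters left out ...]
 175 167
  159 159]
 [182 181 183 182 167 107  76 129 170 166 121 138 154 161 161 150 137 131
  129 132]
 [184 181 182 180 179 165 136 126 168 176 152 131 127 135 135 144 162 170
  167 170]
 [182 182 181 183 183 179 172 150 153 173 175 168 170 169 170 172 178 181
  180 181]
 [181 181 182 181 181 182 182 171 141 167 180 180 181 182 179 182 181 183
  183 181]
 [183 180 184 182 181 183 183 179 151 153 175 181 181 183 182 183 182 183
  179 178]
 [183 183 181 183 182 184 181 180 171 156 173 181 183 182 181 182 180 181
  166 153]
 [181 183 182 181 182 183 182 180 180 157 171 181 183 182 182 181 181 180
  166 149]
 [183 182 180 182 183 180 182 181 179 157 152 175 180 182 181 183 181 182
  178 175]]
```

View pics/s16.png

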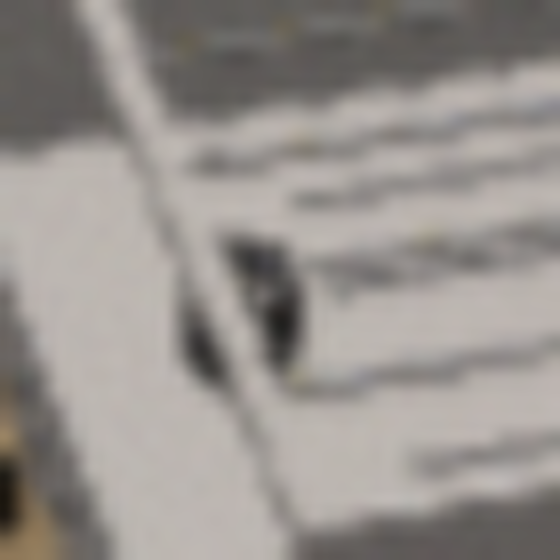

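View pics/tL.png

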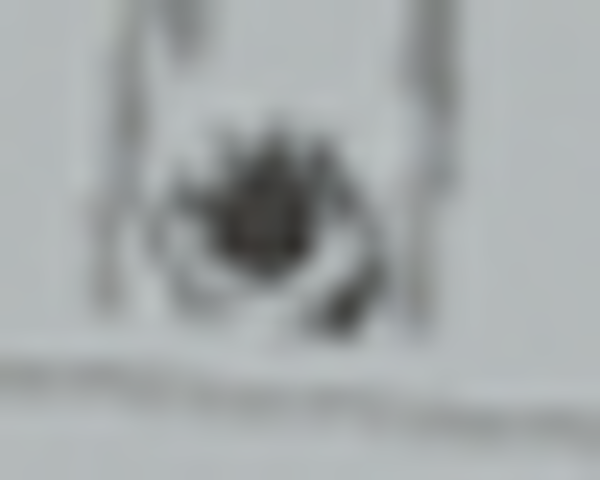

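View pics/tR.png

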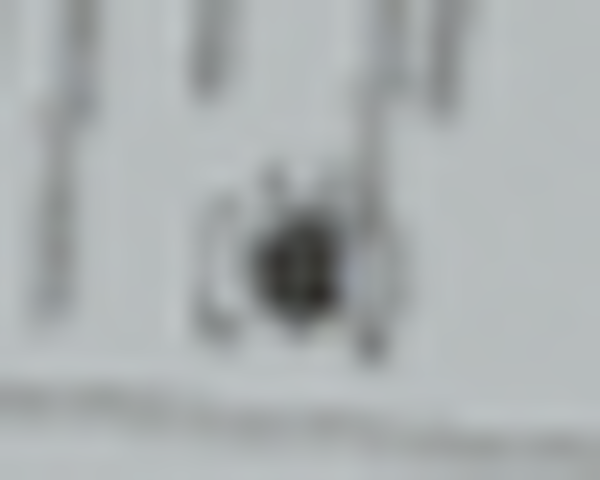

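Run:
```python
from cell import robot,observe
print(observe()["opening"],observe()["time"]);print(robot.hand_in())
```

```text
0.0338853368160278 20.0
the job is handed in; nothing more can be done
None
```

The job is done and handed in at 20.0 s of the 72 s allowed. The door is open, and the tongs are holding the tall cap up in front of the cabinet.

- **Door:** I swung it by its handle to about 105° (1.83 rad) and let go. The last top picture shows it still there. On the way, my first guess at the hinge put about 37 N on the tool at its worst reading. I corrected the hinge estimate, and later readings stayed at about 12 N or less.
- **Tongs and cap:** I picked up the tongs by the grip panels, went in over the cap in the left place, and closed on it with 30 N. I then lifted it clear of the deck and drew it out through the doorway. Only the tong tips touched the cap.
- **Final state:** The grip opening held steady at 33.8–33.9 mm after the lift, which is what a 26 mm object between the tips should give. By my reckoning the cap's underside is about 17 cm above the desk, and the cap is about 6 cm in front of the cabinet.
- **Everything else:** The low cap stands in its place on the deck, and the earbud case and the other things look unmoved in the top picture. I compared them by eye, not by measurement.
- **Weakest check:** The tall and low caps looked alike from above, and the side camera could not see the right place at all. I took the left cap to be the tall one because the side view showed it about 10 pixels high, against about 7 for the low cap. The held cap's position in the last top picture also fits the tall one better. Its glare in the side picture fell between the two predictions and did not settle it.

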